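Put the hall's shoe-care corner back in order

ROBOT

A 7-joint arm with a two-finger parallel gripper is mounted at the origin on the work surface. World frame = base frame: x ahead of the robot, y to its left, z up, the work surface at z = 0. Lengths are in m, angles in rad, forces in N, time in s.
With the tool pointing down it reaches from about 0.425 to 0.95 m from the base axis. Payload 4.7 kg.
Tool frame: the origin (TCP) lies on the centre line of the jaws, within the pads' length; the fingertips stand robot.nose_length ahead of it and the grasp point (between the pads) lies 8 mm behind it (robot.nose_length is the distance from the TCP to the fingertips, in m); z points along the fingers, y is the line along which they close (so a half turn about z gives the same grasp; the last joint's range is limited). The gripper opens to 85 mm and grips with 20 to 120 N. Pads are 22 mm wide; open, the fingers measure 114 mm over their backs; the gripper's body (76 mm by 85 mm) begins 54 mm behind the grasp point. The pads swing forward as they close: fully open they stand 13 mm farther back than shut.
Start: joints at [1.316, 0.469, -0.049, 1.532, 0.024, 1.141, -0.082], TCP at [0.151, -0.658, 0.242] pointing down, gripper open.
Joint ranges: [-2.59, 2.59], [-0.33, 1.99], [-1.39, 1.29], [0.1, 2.45], [-1.04, 4.18], [0.21, 1.99], [-2.66, 2.66]. Speed limits (rad/s): [2.57, 2.57, 3.14, 3.14, 3.14, 3.14, 3.14].

INTERFACE

Orientations are given as [roll, pitch, yaw] about the fixed x, y, z axes, in that order (R = Rz(yaw) Ry(pitch) Rx(roll)).
In Python, from plant import robot gives the robot as it stands. Calls block until the motion is done:
- robot.goto(position, orientation): joint-space move of the TCP to a pose.
- robot.move_straight(position, vel=0.15, attitude=None, contact_N=None): straight line of the TCP; attitude=None keeps the orientation; vel is the mean speed in m/s. With contact_N (N) it stops when the force on the tool has changed by that much, and returns True; else False.
- robot.move_joints(angles): joint-space move.
- robot.grip(opening, strength=None): opening from 0.0 (shut) to 1.0 (fully open); strength is the grip in N (None keeps the last); returns when the fingers have stopped.
- robot.sleep(seconds).
- robot.inverse_kinematics(position, orientation): joint angles nearest the present ones, or None.
- robot.sense(): the state.
- robot.grab_frame(name): name is "scene" or "top" or "wrist"; returns a dict with "image" (420x560x3 uint8, red, green, blue), "range_z" (420x560 float32, m along the optical axis (not along the pixel's ray), 0 where there is no reading), "fx", "fy", "cx", "cy" (pixels), "R" (3x3) and "t" (3): a world point X has camera coordinates R X + t. Camera axes: x right, y down, z forward; pixel columns grow to the right and rows downward; lengths in m; the calibration is good to about 2 mm. A picture is of the moment at which its call begins.
A pose or a line that the arm cannot do raises robot.IKError and nothing moves.
- robot.close_job(): hands the job in; it is judged then, once.
The state is a dict: "t": time; "joint_pos": joint angles; "joint_velocities": joint speeds; "effort": joint torques, N m; "tcp_pos": TCP position; "tcp_rot": TCP orientation; "wrist_force": force on the tool from outside, world axes, zero at the start; "torque": the same for the moment, N m; "opening": opening from 0.0 (shut) to 1.0 (fully open); "gripper_force": force on a finger pad.
Only numpy, scipy, OpenCV 4.12 (cv2) and the standard library are available. Lean on these libraries where they do the work, as an engineer would, in place of code of your own. Each camera call takes 0.05 s, during which the arm holds its last target. There are 200 camera calls.

TASK

The hall cabinet has been dusted; set the shoe-care corner up again with whatever is there. Hang the caddies on the rail one at a time, from the largest to the smallest: hook each on at the free right-hand end, clear of the bands, then slide it along the rail until its strap sits on its own black band (large on the left, medium in the middle, small on the right), and leave it hanging straight. At any time, lay the sponge box, the brush (bristles down) and the polish tin in the tray, each squarely within its drawn outline, and leave the other things on the cabinet where they are.

Things in the scene. Friction and masses are not known exactly. Their poses are not given: they have to be found in the camera images.
- caddy_l_grip (a point): grip point of the large caddy: grey metal open cup 60 deep (x) x 72 wide (y) x 80 mm tall, about 180 g, upright at first; a flat strap (20 mm wide in y, 4 thick) climbs its front (-x) face to 130 mm, then runs 18 mm level to +x into the hook. Point: on the upright strap 122 mm above the underside, 8 mm below the bend; pinch the 20 mm width (along y) from above. z up
- caddy_l_hook (a point): its hook seat, where the rail's axis lies when hung: 130 mm above the underside, 32 mm to +x of and 8 above the grip. Hook: 90-degree inverted V, top 17 mm above the seat, free lip ending 3 mm below it and 17 to +x; under the lip 47 mm are open to the cup's rim. Hold the seat 20 mm above the rail, pass the lip over the rail toward +x, lower. x from strap to lip, z up
- caddy_m_grip (a point): grip point of the medium caddy: grey metal open cup 60 deep (x) x 60 wide (y) x 60 mm tall, about 160 g, upright at first; a flat strap (20 mm wide in y, 4 thick) climbs its front (-x) face to 110 mm, then runs 18 mm level to +x into the hook. Point: on the upright strap 102 mm above the underside, 8 mm below the bend; pinch the 20 mm width (along y) from above. z up
- caddy_m_hook (a point): its hook seat, where the rail's axis lies when hung: 110 mm above the underside, 32 mm to +x of and 8 above the grip. Hook: 90-degree inverted V, top 17 mm above the seat, free lip ending 3 mm below it and 17 to +x; under the lip 47 mm are open to the cup's rim. Hold the seat 20 mm above the rail, pass the lip over the rail toward +x, lower. x from strap to lip, z up
- caddy_s_grip (a point): grip point of the small caddy: grey metal open cup 60 deep (x) x 48 wide (y) x 40 mm tall, about 140 g, upright at first; a flat strap (20 mm wide in y, 4 thick) climbs its front (-x) face to 90 mm, then runs 18 mm level to +x into the hook. Point: on the upright strap 82 mm above the underside, 8 mm below the bend; pinch the 20 mm width (along y) from above. z up
- caddy_s_hook (a point): its hook seat, where the rail's axis lies when hung: 90 mm above the underside, 32 mm to +x of and 8 above the grip. Hook: 90-degree inverted V, top 17 mm above the seat, free lip ending 3 mm below it and 17 to +x; under the lip 47 mm are open to the cup's rim. Hold the seat 20 mm above the rail, pass the lip over the rail toward +x, lower. x from strap to lip, z up
- band_l (a point): middle of the left black band (36 mm long) on the rail, meant for the large caddy; the point is on the rail's axis. Rail: fixed steel tube, 16 mm diameter, axis 220 mm above the table, posts 182 mm either side of its middle, feet 72 mm across. Axes: y along the rail to the robot's left, x away from the robot, z up
- band_m (a point): middle of the middle black band (36 mm long) on the rail, meant for the medium caddy; the point is on the rail's axis. Rail: fixed steel tube, 16 mm diameter, axis 220 mm above the table, posts 182 mm either side of its middle, feet 72 mm across. Axes: y along the rail to the robot's left, x away from the robot, z up
- band_s (a point): middle of the right-hand black band (36 mm long) on the rail, meant for the small caddy; the point is on the rail's axis. Rail: fixed steel tube, 16 mm diameter, axis 220 mm above the table, posts 182 mm either side of its middle, feet 72 mm across. Axes: y along the rail to the robot's left, x away from the robot, z up
- bay (a point): middle of the free stretch of rail, on its axis, 115 mm to the right (-y) of the rail's middle and 85 mm right of the small caddy's band; free from there about 37 mm either way for the strap (right-hand post 67 mm away). Axes as the bands
- spot_sponge (a point): centre of the outline (the rectangle, 110 x 62 mm, thin pale line) drawn for the sponge on the floor of the shallow wooden tray (366 x 190 mm, fixed; floor 6 mm, rim 10 mm above the table); the point lies on the floor. Axes: x along the outline's long side (away from the robot), y to the left, z up
- spot_brush (a point): centre of the outline (the long rectangle, 140 x 54 mm, thin pale line) drawn for the brush on the floor of the shallow wooden tray (366 x 190 mm, fixed; floor 6 mm, rim 10 mm above the table); the point lies on the floor. Axes: x along the outline's long side (away from the robot), y to the left, z up
- spot_tin (a point): centre of the outline (the circle, 76 mm across, thin pale line) drawn for the tin on the floor of the shallow wooden tray (366 x 190 mm, fixed; floor 6 mm, rim 10 mm above the table); the point lies on the floor. Axes: x along the outline's long side (away from the robot), y to the left, z up
- sponge_center (a point): centre (17 mm up) of the shoe-shine sponge box: black and grey plastic, 100 (x) x 52 (y) x 34 mm (z), about 60 g
- brush_center (a point): centre (19 mm up) of the shoe brush: wooden back on black bristles (bristles down), 130 (x) x 44 (y) x 38 mm (z), about 120 g
- tin_center (a point): centre (13 mm up) of the round shoe-polish tin: steel, 66 mm diameter (lid 67), 26 mm high (z), about 90 g
- cream: bystander, leave alone: small white jar, 44 mm across, 44 mm high; origin at the middle of its underside
- candle: bystander, leave alone: candle in an amber glass, 60 mm across, 52 mm high; origin at the middle of its underside
- dish: bystander, leave alone: shallow white bowl, 84 mm across; origin at the middle of its underside
- spray: bystander, leave alone: white bottle, 48 mm across, 125 mm high; origin at the middle of its underside
There are look-alikes about, which are no part of the job. What is shaped like the part that bears brush_center but purple or red is not meant. Leave any yellow look-alike of the part that bears tin_center alone.

How it is judged:
By the outcome, as a careful person would: the job done as asked, in the order asked, and still so for the second after the job is handed in, with the robot touching nothing.
Of caddy_l, caddy_m, caddy_s only 2 to 3 are there at a start; the rules pass over those that are not, and their reading is None.
Of sponge, brush, tin only 2 to 3 are there at a start; the rules pass over those that are not, and their reading is None.
At some moment in a run one of sponge, brush, tin may be knocked a few centimetres aside while the robot is not near it.
It also fails if it takes over 210 s, if anything falls off the work surface, if the arm or the gripper's body presses on something with over 40 N, if the wrist force passes 120 N, or if a joint passes its speed limit or range.

## Working session

There is one attempt and no reset: what is moved stays moved. The work goes in short steps, each a Python script; the robot and the scene stay as the last script left them, time stands still between calls to the robot, and variables do not carry over. Pictures are saved under pics/ and viewed, at most 14 in all, crops included, and the job is handed in when it is done.

```bash
mkdir -p pics; ls; python3 - <<'E'
from plant import robot
import cv2,pickle,numpy as np
s=robot.sense();print(s['t'],s['tcp_pos'],s['tcp_rot'],s['opening'],robot.nose_length)
for n in ['scene','top']:
    f=robot.grab_frame(n);pickle.dump(f,open(f'{n}0.pkl','wb'))
    cv2.imwrite(f'pics/{n}0.png',f['image'][:,:,::-1]);print(n,f['fx'],f['R'].round(3).tolist(),f['t'],(f['range_z']>0).mean())
E
```

```text
pics
0.0 [ 0.15099452 -0.65730329  0.24124269] [-3.13960329e+00  5.87256417e-05  2.25784038e-01] 0.9982158056294661 0.011
scene 440.3704479453403 [[-0.381, 0.925, 0.005], [0.651, 0.272, -0.709], [-0.657, -0.266, -0.706]] [ 0.24440115 -0.18332185  1.89505934] 0.9854634353741497
top 442.38265731647573 [[0.02, -1.0, 0.003], [-0.99, -0.02, -0.137], [0.137, -0.001, -0.991]] [-0.04649624  0.49251764  1.55344759] 0.9959013605442177
```

View pics/scene0.png

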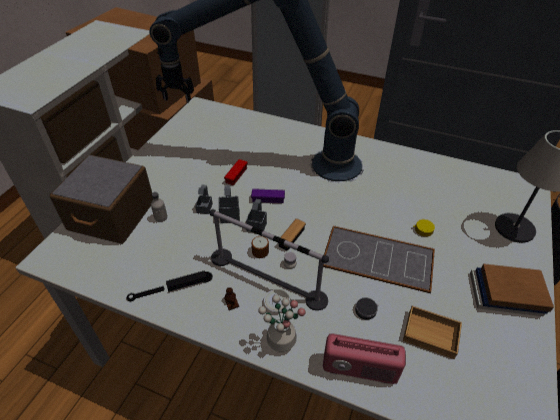

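View pics/top0.png

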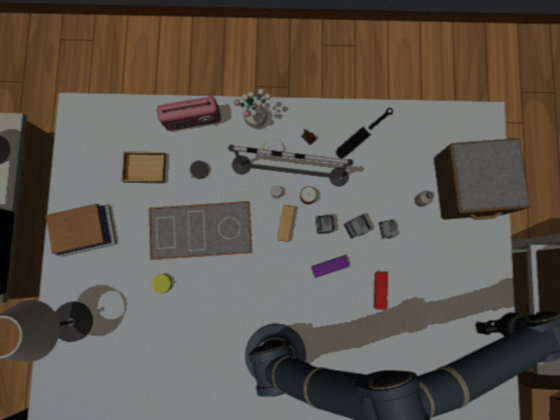

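```bash
cat > h.py <<'E'
import numpy as np,cv2,pickle
def ray(f,u,v):
    d=np.array([(u-f['cx'])/f['fx'],(v-f['cy'])/f['fy'],1.]);return -f['R'].T@f['t'],f['R'].T@d
def plane(f,u,v,z):
    c,d=ray(f,u,v);return c+d*(z-c[2])/d[2]
def cloud(f):
    v,u=np.mgrid[:420,:560];z=f['range_z']
    P=np.stack([(u-f['cx'])/f['fx']*z,(v-f['cy'])/f['fy']*z,z],-1);W=(P-f['t'])@f['R'];W[z==0]=np.nan;return W
def proj(f,X):
    c=f['R']@np.asarray(X)+f['t'];return c[:2]/c[2]*[f['fx'],f['fy']]+[f['cx'],f['cy']]
def tri(f1,p1,f2,p2):
    c1,d1=ray(f1,*p1);c2,d2=ray(f2,*p2)
    s=np.linalg.lstsq(np.stack([d1,-d2],1),c2-c1,rcond=None)[0]
    a,b=c1+s[0]*d1,c2+s[1]*d2;return (a+b)/2,np.linalg.norm(a-b)
E
python3 - <<'E'
from h import *
f=pickle.load(open('top0.pkl','rb'));W=cloud(f)
for n,p in dict(L=(358,226),M=(325,224),S=(389,229),brush=(286,222),tin=(199,170),t1=(150,206),t2=(250,203),t3=(252,256),t4=(151,258),rl=(231,148),rr=(350,162),circ=(229,229),r1=(195,231),r2=(165,233),table=(300,280)).items(): print(n,W[p[1],p[0]].round(3))
g=pickle.load(open('scene0.pkl','rb'))
a=cv2.resize(f['image'][130:290,130:430],None,fx=2.6,fy=2.6,interpolation=2)[:,:,::-1]
cv2.imwrite('pics/a.png',a[:, :800])
b=cv2.resize(g['image'][150:330,180:450],None,fx=2.9,fy=2.9,interpolation=2)[:,:,::-1]
cv2.imwrite('pics/b.png',b)
E
```

```text
L [ 0.461 -0.294 -0.002]
M [ 0.453 -0.164  0.109]
S [ 0.451 -0.405  0.007]
brush [ 0.466 -0.03   0.034]
tin [0.651 0.291 0.03 ]
t1 [ 0.52   0.471 -0.003]
t2 [ 0.539  0.104 -0.006]
t3 [ 0.344  0.091 -0.006]
t4 [0.329 0.451 0.012]
rl [0.678 0.15  0.23 ]
rr [ 0.639 -0.232  0.23 ]
circ [0.44  0.177 0.003]
r1 [0.43  0.299 0.007]
r2 [0.42  0.407 0.009]
table [ 0.261 -0.085 -0.001]
```

View pics/a.png

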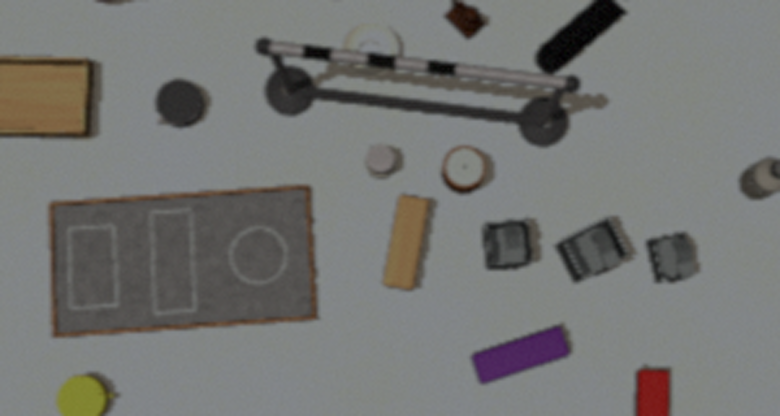

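View pics/b.png

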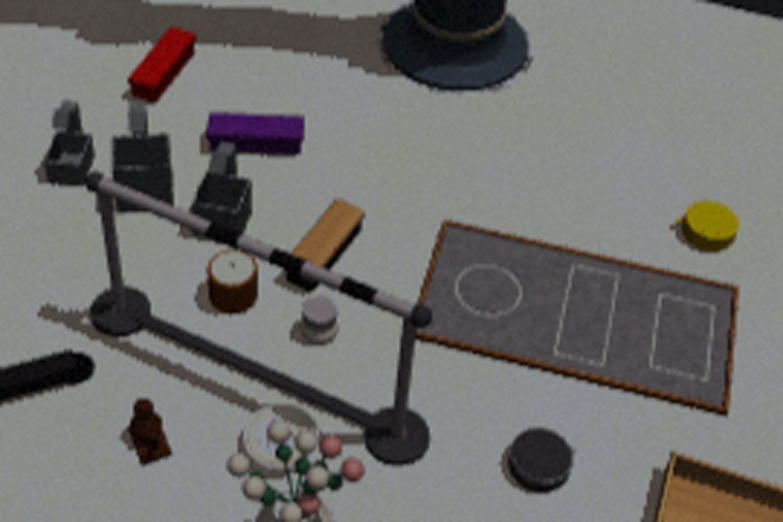

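```bash
python3 - <<'E'
from plant import robot
from h import *
ims=[]
for i,p in enumerate([(.42,-.36,.38),(.42,-.22,.38),(.53,-.15,.45),(.53,0.05,.45)]):
    robot.goto(p,[np.pi,0,0]);f=robot.grab_frame('wrist');pickle.dump(f,open(f'w{i}.pkl','wb'));ims.append(f['image'])
    print(robot.sense()['t'],-f['R'].T@f['t'],f['fx'],(f['range_z']>0).mean())
m=np.vstack([np.hstack(ims[:2]),np.hstack(ims[2:])])
cv2.imwrite('pics/w.png',cv2.resize(m,(800,600),interpolation=3)[:,:,::-1])
E
```

```text
1.7167 [ 0.48711295 -0.35977927  0.51072096] 350.80469537329753 0.9961649659863946
2.3833 [ 0.48761661 -0.21873028  0.51139433] 350.80469537329753 0.9961224489795918
3.075 [ 0.59800099 -0.1501475   0.5802831 ] 350.80469537329753 0.9961904761904762
3.9417 [0.59805216 0.04882331 0.58103909] 350.80469537329753 0.9959523809523809
```

View pics/w.png

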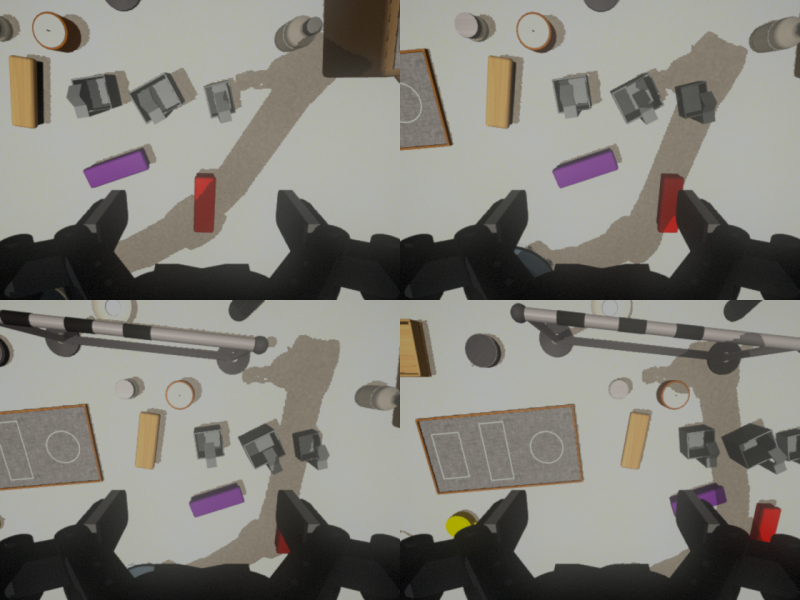

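```bash
cat > meas.py <<'E'
from h import *
def strap(W,lo,cxy,rad=.06):
    P=W.reshape(-1,3);k=(P[:,2]>lo)&(np.hypot(P[:,0]-cxy[0],P[:,1]-cxy[1])<rad)&(P[:,2]<.17);P=P[k]
    (c,s,a)=cv2.minAreaRect((P[:,:2]*1000).astype(np.float32))
    return np.array(c)/1000,np.array(s),a,P
E
python3 - <<'E'
from meas import *
for i in range(4):
    f=pickle.load(open(f'w{i}.pkl','rb'));W=cloud(f)
    print('view',i,'table',np.nanmedian(W[200:240,300:340,2]).round(4))
    for n,c,lo in [('M',(.45,-.165),.07),('L',(.46,-.29),.09),('S',(.45,-.39),.05)]:
        try:
            c,s,a,P=strap(W,lo,c);print(n,c.round(4),s.round(1),round(a,1),len(P),P[:,2].max().round(4),np.percentile(P[:,2],[50,90]).round(4))
        except Exception as e: print(n,'-')
    P=W.reshape(-1,3);P=P[(P[:,2]>.2)&(P[:,2]<.26)&(P[:,0]>.58)&(P[:,0]<.73)]
    if len(P)>100:
        vx,vy,x0,y0=cv2.fitLine(P[:,:2].astype(np.float32),1,0,1e-4,1e-4).ravel()
        print('rail',vx/vy,'x(y=0)',x0-vx/vy*y0,'y',P[:,1].min(),P[:,1].max(),'ztop',np.percentile(P[:,2],[50,95]))
    hsv=cv2.cvtColor(f['image'],cv2.COLOR_RGB2HSV)
    m=cv2.inRange(hsv,(10,90,110),(22,255,255))
    for q in cv2.findContours(m,0,2)[0]:
        if cv2.contourArea(q)>1000: 
            r=cv2.minAreaRect(q);u,v=map(int,r[0]);z=W[v,u,2];b=np.array([plane(f,*p,z)[:2] for p in cv2.boxPoints(r)])
            print('brush?',r[0],z,b.mean(0).round(4),b.round(3).tolist())
E
```

```text
view 0 table -0.0005
M [ 0.4533 -0.1673] [51.5 21.7] 7.7 996 0.1273 [0.1133 0.1239]
L [ 0.4474 -0.2846] [51.4 20.5] 27.7 983 0.1475 [0.1339 0.1441]
S [ 0.4416 -0.3955] [51.6 20. ] 13.5 758 0.1081 [0.0941 0.1044]
brush? (30.694339752197266, 128.46981811523438) 0.037834115175030936 [ 0.4618 -0.0291] [[0.527, -0.018], [0.528, -0.06], [0.397, -0.041], [0.395, 0.003]]
brush? (69.00000762939453, 42.5) 0.052774729501607526 [ 0.5646 -0.1054] [[0.568, -0.064], [0.603, -0.108], [0.562, -0.147], [0.525, -0.102]]
view 1 table -0.0004
M [ 0.4532 -0.1671] [51.5 20.3] 7.9 874 0.1273 [0.1138 0.1243]
L [ 0.4475 -0.2845] [51.5 20. ] 27.8 943 0.1477 [0.134  0.1443]
S [ 0.4418 -0.3953] [51.4 21.4] 13.7 880 0.1076 [0.0934 0.1037]
brush? (137.4358673095703, 128.5389862060547) 0.039367673721009126 [ 0.4623 -0.0291] [[0.399, 0.003], [0.527, -0.019], [0.526, -0.059], [0.397, -0.041]]
brush? (187.0, 43.0) 0.0551452769934548 [ 0.5644 -0.1059] [[0.593, -0.08], [0.593, -0.136], [0.536, -0.133], [0.536, -0.075]]
view 2 table -0.0001
M [ 0.4535 -0.1672] [51.3 19.9] 8.0 513 0.1274 [0.1137 0.1241]
L [ 0.4477 -0.2846
[... 683 characters left out ...]
11] [2.  4.3] 73.3 8 0.0543 [0.0524 0.0543]
rail 0.103939205 x(y=0) 0.6630157 y -0.2207333905789817 0.16467335247029896 ztop [0.22672869 0.22902228]
brush? (328.8846130371094, 196.576904296875) 0.038541458805497884 [ 0.4638 -0.0259] [[0.406, 0.006], [0.531, -0.015], [0.523, -0.057], [0.396, -0.038]]
brush? (138.0611572265625, 210.15711975097656) 0.0046442851038532495 [0.4305 0.2957] [[0.511, 0.478], [0.543, 0.108], [0.353, 0.096], [0.315, 0.501]]
brush? (384.5, 132.5) 0.0518392507087515 [ 0.5655 -0.1034] [[0.594, -0.073], [0.594, -0.13], [0.537, -0.135], [0.537, -0.076]]
brush? (14.0, 67.0) 0.0035950204636301434 [0.6616 0.4584] [[0.719, 0.467], [0.719, 0.426], [0.604, 0.448], [0.605, 0.492]]
```

```bash
python3 - <<'E'
from h import *
for i in (2,3):
    f=pickle.load(open(f'w{i}.pkl','rb'));g=cv2.cvtColor(f['image'],cv2.COLOR_RGB2GRAY)
    ys=np.arange(-.25,.2,.0005);v=[]
    for y in ys:
        u=proj(f,[.6632+.1036*y,y,.2265]);a,b=u.astype(int)
        v.append(g[b,a] if 0<=a<560 and 0<=b<420 else 0)
    v=np.array(v,float);t=v>85;e=np.where(np.diff(t.astype(int)))[0]
    print(i,[(round(float(ys[k]),4),int(v[k-4]),int(v[k+5])) for k in e])
f=pickle.load(open('w3.pkl','rb'))
# tray outlines: pale lines
W=cloud(f);g=cv2.cvtColor(f['image'],cv2.COLOR_RGB2GRAY);x,y,z=W[...,0],W[...,1],W[...,2]
m=((x>.33)&(x<.53)&(y>.1)&(y<.48)&(z<.03)).astype(np.uint8)
m=cv2.erode(m,np.ones((9,9)));print(np.median(z[m>0]),np.percentile(g[m>0],[5,50,95]))
p=((cv2.morphologyEx(g,cv2.MORPH_TOPHAT,np.ones((9,9)))>18)&(m>0)).astype(np.uint8)*255
p=cv2.morphologyEx(p,cv2.MORPH_CLOSE,np.ones((3,3)))
for q in cv2.findContours(p,0,2)[0]:
    if cv2.contourArea(q)>400:
        Q=np.array([plane(f,*a[0],.006)[:2] for a in q])*1000
        r=cv2.minAreaRect(Q.astype(np.float32));print('outline',np.round(r[0],1),np.round(r[1],1),round(r[2],1))
g2=pickle.load(open('top0.pkl','rb'));W=cloud(g2);P=W.reshape(-1,3);C=g2['image'].reshape(-1,3).max(1)
k=(P[:,2]>.015)&(P[:,2]<.05)&(np.hypot(P[:,0]-.65,P[:,1]-.29)<.06);r=cv2.minEnclosingCircle((P[k,:2]*1000).astype(np.float32));print('tin',r,np.median(P[k],0))
E
```

```text
2 [(-0.238, 123, 78), (-0.23, 82, 88), (-0.2235, 88, 89), (-0.2215, 87, 154), (-0.084, 167, 55), (-0.049, 44, 164), (-0.01, 163, 36), (0.0265, 29, 159), (0.0705, 151, 26)]
3 [(-0.2135, 0, 149), (-0.085, 155, 62), (-0.0505, 64, 156), (-0.0105, 158, 65), (0.0245, 64, 159), (0.0695, 163, 58), (0.105, 50, 166), (0.147, 170, 65), (0.163, 65, 171)]
0.005621809985569733 [112. 123. 153.]
tin ((656.3374633789062, 299.125), 36.39860916137695) [0.65605034 0.29627844 0.02455404]
```

```bash
cat > hang.py <<'E'
from plant import robot
from meas import *
YR=-np.arctan(.1036); RX=np.array([np.cos(YR),np.sin(YR)]); 
def axis(y): return np.array([.6632+.1036*y,y])
G=.008  # grasp point lies 8 mm behind TCP
def st(): 
    s=robot.sense();return round(s['t'],1),s['tcp_pos'].round(4),s['wrist_force'].round(1),round(s['opening'],3),round(float(np.max(s['gripper_force'])),1)
def pick(c,yaw,gz):
    d=np.array([np.cos(yaw),np.sin(yaw)]);g=c-.0235*d;A=[np.pi,0,yaw]
    robot.grip(.6,40)
    robot.goto([*g,gz+.08],A); robot.move_straight([*g,gz-G],.12); robot.grip(0,40);print('grip',st())
    robot.move_straight([*g,.27-G],.15);print('lift',st())
def tcp(y,back=0,up=0):  # seat at axis(y) - back*RX, raised by up
    p=axis(y)-RX*(.032+back);return [*p,.22-.008+up-G]
def shot(name):
    f=robot.grab_frame('wrist');pickle.dump(f,open(name+'.pkl','wb'));return f
E
python3 - <<'E'
from hang import *
pick(np.array([.4475,-.2845]),np.radians(27.75),.122)
robot.goto(tcp(-.152,.07,.04),[np.pi,0,YR]);print(st())
f=robot.grab_frame('scene');cv2.imwrite('pics/c.png',cv2.resize(f['image'][130:310,150:420],None,fx=2.2,fy=2.2)[:,:,::-1])
E
```

```text
grip (7.2, array([ 0.4273, -0.2961,  0.1148]), array([-0.2, -0.7,  3. ]), 0.222, 39.4)
lift (8.4, array([ 0.426 , -0.295 ,  0.2608]), array([ 0. , -0.3, -2.9]), 0.222, 39.1)
(9.3, array([ 0.5453, -0.1426,  0.2433]), array([-0.2, -0.1, -3. ]), 0.222, 39.1)
```

View pics/c.png

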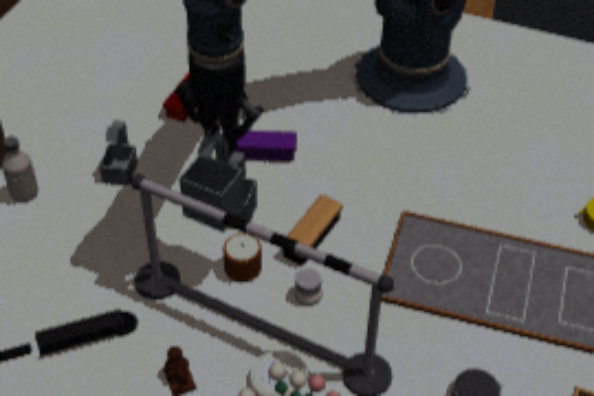

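```bash
cat >> hang.py <<'E'
def hook(y0,y1,contact=5):
    robot.move_straight(tcp(y0,.07,.022),.1)
    robot.move_straight(tcp(y0,0,.022),.08);print('over',st())
    h=robot.move_straight(tcp(y0,0,-.004),.02,contact_N=contact);s=robot.sense();print('down',h,st())
    up=s['tcp_pos'][2]-tcp(0)[2]+.0005
    robot.move_straight(tcp(y1,0,up),.06);print('slid',st(),up)
E
python3 - <<'E'
from hang import *
hook(-.152,.0875)
f=robot.grab_frame('scene');cv2.imwrite('pics/d.png',cv2.resize(f['image'][130:310,150:420],None,fx=2.2,fy=2.2)[:,:,::-1])
E
```

```text
over (10.7, array([ 0.6152, -0.1487,  0.2259]), array([-0.3,  0.8, -1.5]), 0.225, 39.1)
down True (11.7, array([ 0.6171, -0.1488,  0.2054]), array([ 1.9, -0.4,  2.1]), 0.226, 39.6)
slid (15.8, array([0.6413, 0.088 , 0.2059]), array([ 5.3, -3.8,  3.3]), 0.227, 39.7) 0.001938861470711289
```

View pics/d.png

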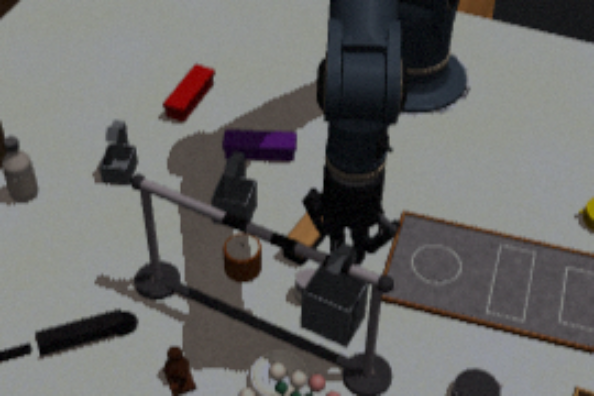

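```bash
cat >> hang.py <<'E'
def release(y1,up=.0015,dy=.0025):
    robot.move_straight(tcp(y1+dy,0,up),.03);print('corr',st())
    robot.grip(.45,40);robot.sleep(.3);print('rel',st())
    p=robot.sense()['tcp_pos'];robot.move_straight([p[0],p[1],p[2]+.10],.12);print(st())
E
python3 - <<'E'
from hang import *
release(.0875)
robot.goto([.55,.03,.42],[np.pi,0,0]);f=shot('v1')
cv2.imwrite('pics/e.png',f['image'][:,:,::-1])
E
```

```text
corr (16.1, array([0.6418, 0.0907, 0.2056]), array([ 5.3, -4.4,  3.5]), 0.226, 39.7)
rel (16.8, array([0.6405, 0.0934, 0.2054]), array([-0.3,  0.6, -0.5]), 0.451, 0.0)
(17.8, array([0.64  , 0.0932, 0.3044]), array([-0. , -0.5, -0.2]), 0.45, 0.0)
```

View pics/e.png

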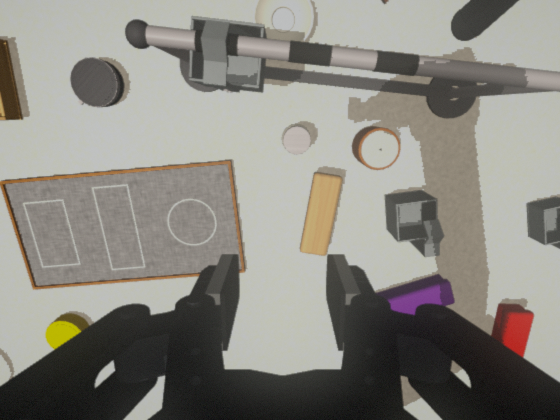

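```bash
cat >> hang.py <<'E'
def hung(f,y):
    P=cloud(f).reshape(-1,3);k=(P[:,2]>.2315)&(P[:,2]<.26)&(abs(P[:,1]-y)<.04)&(abs(P[:,0]-.66)<.06)
    c,s,a=cv2.minAreaRect((P[k,:2]*1000).astype(np.float32))
    q=np.array(c)/1000;yb=(P[k,1].min()+P[k,1].max())/2
    print('hung: rect',np.round(c,1),np.round(s,1),round(a,1),'band err mm',round((q[1]-y)*1000,1),'n',k.sum(),'z',P[k,2].max())
E
python3 - <<'E'
from hang import *
f=pickle.load(open('v1.pkl','rb'));hung(f,.0875)
W=cloud(f);g=cv2.cvtColor(f['image'],cv2.COLOR_RGB2GRAY);x,y,z=W[...,0],W[...,1],W[...,2]
m=((x>.33)&(x<.54)&(y>.09)&(y<.48)&(z<.03)).astype(np.uint8);m=cv2.morphologyEx(m,cv2.MORPH_OPEN,np.ones((5,5)));m=cv2.erode(m,np.ones((17,17)))
d=g.astype(int)-cv2.medianBlur(g,21);d[m==0]=0;p=(d>35).astype(np.uint8)*255;p=cv2.morphologyEx(p,cv2.MORPH_CLOSE,np.ones((3,3)))
for q in cv2.findContours(p,0,2)[0]:
    if len(q)>40:
        Q=np.array([plane(f,*a[0],.006)[:2] for a in q])*1000
        r=cv2.minAreaRect(Q.astype(np.float32));print('outline',np.round(r[0],1),np.round(r[1],1),round(r[2],1),len(q))
P=W.reshape(-1,3);k=(P[:,2]>.015)&(P[:,2]<.05)&(np.hypot(P[:,0]-.655,P[:,1]-.295)<.06);Q=P[k];T=Q[Q[:,2]>.022]
print('tin',cv2.minEnclosingCircle((T[:,:2]*1000).astype(np.float32)),np.median(Q,0))
k=(P[:,2]>.032)&(P[:,2]<.045)&(np.hypot(P[:,0]-.463,P[:,1]+.028)<.08);print('brush',cv2.minAreaRect((P[k,:2]*1000).astype(np.float32)),np.median(P[k,2]))
E
```

```text
hung: rect [673.3  88.4] [20.3 12.7] 83.9 band err mm 0.9 n 339 z 0.23805345462374372
tin ((655.1103515625, 297.664306640625), 33.69655227661133) [0.65552034 0.29551321 0.0256457 ]
brush ((462.4320068359375, -26.747631072998047), (43.98406219482422, 130.22317504882812), 80.79362487792969) 0.037340776338433475
```

```bash
python3 - <<'E'
from hang import *
pick(np.array([.4533,-.1671]),np.radians(7.9),.102)
robot.goto(tcp(-.152,.07,.04),[np.pi,0,YR])
hook(-.152,.0075);release(.0075)
robot.goto([.55,.03,.42],[np.pi,0,0]);f=shot('v2');hung(f,.0875);hung(f,.0075)
f=robot.grab_frame('wrist');W=cloud(f);print(strap(W,.05,(.45,-.39))[:3])
cv2.imwrite('pics/g.png',f['image'][:,:,::-1])
E
```

```text
grip (21.3, array([ 0.4305, -0.1708,  0.0947]), array([-0. , -0.2,  5. ]), 0.221, 39.3)
lift (22.6, array([ 0.4293, -0.1701,  0.261 ]), array([-0. , -0. , -1.6]), 0.224, 39.1)
over (24.5, array([ 0.6152, -0.1487,  0.2259]), array([-0.4, -0.5, -1.4]), 0.221, 39.1)
down True (25.5, array([ 0.6172, -0.1489,  0.2051]), array([ 1.1, -0.1,  1.4]), 0.225, 39.5)
slid (28.3, array([0.6328, 0.0094, 0.2057]), array([ 3.5, -3.9,  3.1]), 0.224, 39.5) 0.0015590619377798538
corr (28.5, array([0.6331, 0.0122, 0.2058]), array([ 4.7, -3.2,  2.6]), 0.223, 39.5)
rel (29.2, array([0.6323, 0.0134, 0.2054]), array([ 0.9, -0.7, -0.6]), 0.452, 0.0)
(30.1, array([0.6317, 0.0133, 0.3044]), array([ 0.4, -0.3, -0.7]), 0.453, 0.0)
hung: rect [673.6  88.4] [20.2 11.7] 84.6 band err mm 0.9 n 332 z 0.2377905218808866
hung: rect [665.1  10. ] [20.  12.4] 82.8 band err mm 2.5 n 332 z 0.23758730933281424
(array([ 0.41680444, -0.39133276]), array([2.13257527, 0.        ]), -153.8415985107422)
```

View pics/g.png

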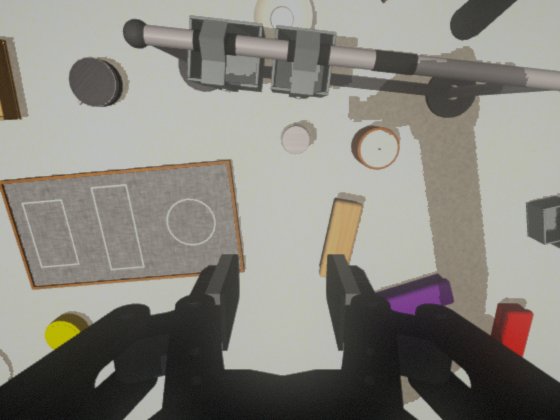

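```bash
python3 - <<'E'
from hang import *
pick(np.array([.4417,-.3955]),np.radians(13.6),.082)
robot.goto(tcp(-.152,.07,.04),[np.pi,0,YR])
hook(-.152,-.067);release(-.067,dy=.001)
robot.goto([.55,.03,.42],[np.pi,0,0]);f=shot('v3')
for y in (.0875,.0075,-.067): hung(f,y)
P=cloud(f).reshape(-1,3)
k=(P[:,2]>.032)&(P[:,2]<.045)&(np.hypot(P[:,0]-.44,P[:,1]+.045)<.09);print('brush',k.sum(),cv2.minAreaRect((P[k,:2]*1000).astype(np.float32)),np.median(P[k,2]))
# tray outlines, pale lines, per-ROI
im=f['image'].copy();g=cv2.cvtColor(im,cv2.COLOR_RGB2GRAY);d=cv2.morphologyEx(g,cv2.MORPH_TOPHAT,np.ones((9,9)))
g0=cv2.GaussianBlur(d,(3,3),0);p=(g0>28).astype(np.uint8)*255
for n,(a,b,c,e) in dict(sponge=(16,194,86,275),brush=(86,179,150,277),tin=(160,190,222,252)).items():
    v,u=np.nonzero(p[b:e,a:c]);m=np.zeros((420,560),np.uint8);m[b:e,a:c]=p[b:e,a:c]
    nl,lab,stt,_=cv2.connectedComponentsWithStats(m);i=1+np.argmax(stt[1:,2]*stt[1:,3])
    v,u=np.nonzero(lab==i);Q=np.array([plane(f,x,y,.006)[:2] for x,y in zip(u,v)])*1000
    r=cv2.minAreaRect(Q.astype(np.float32));print(n,np.round(r[0],1),np.round(r[1],1),round(r[2],1),cv2.minEnclosingCircle(Q.astype(np.float32)))
    im[lab==i]=(255,0,0)
cv2.imwrite('pics/i.png',cv2.resize(im[:300,:400],None,fx=2,fy=2)[:,:,::-1])
E
```

```text
grip (34.3, array([ 0.4193, -0.4016,  0.0748]), array([0.2, 0.4, 3.1]), 0.223, 39.3)
lift (35.7, array([ 0.4183, -0.4006,  0.2608]), array([-0.1, -0.1, -1. ]), 0.224, 39.1)
over (38.2, array([ 0.6152, -0.1487,  0.2259]), array([ 0.3,  1. , -1.6]), 0.226, 39.1)
down True (39.2, array([ 0.6171, -0.1488,  0.2052]), array([ 1.4, -0.8,  2. ]), 0.224, 39.6)
slid (40.7, array([ 0.6251, -0.0638,  0.2061]), array([ 3.6, -2. ,  2.6]), 0.222, 39.6) 0.001717903567788614
corr (41.0, array([ 0.6252, -0.0633,  0.206 ]), array([ 4.3, -3.6,  2.8]), 0.224, 39.6)
rel (41.6, array([ 0.6244, -0.0626,  0.2054]), array([-0.5, -0.4, -0.3]), 0.449, 0.0)
(42.6, array([ 0.6239, -0.0626,  0.3044]), array([ 0. , -0.4, -0.4]), 0.449, 0.0)
hung: rect [673.3  88.4] [20.  12.2] 86.7 band err mm 0.9 n 323 z 0.2377138128472634
hung: rect [665.4  10. ] [19.9 13. ] 84.8 band err mm 2.5 n 324 z 0.2376091885540211
hung: rect [657.4 -65.4] [20.2 13.3] 83.9 band err mm 1.6 n 328 z 0.23782676191156957
brush 1657 ((420.36932373046875, -60.794189453125), (44.333534240722656, 128.66012573242188), 80.17741394042969) 0.03724530513910636
sponge [421.5 410.3] [114.5  66.4] 5.0 ((421.81805419921875, 409.6878662109375), 64.33716583251953)
brush [431.6 298.4] [144.6  58.7] 5.3 ((431.64434814453125, 299.0859375), 76.81855773925781)
tin [442.3 179.3] [78.1 78.8] 84.7 ((441.9147033691406, 179.46998596191406), 40.09373092651367)
```

View pics/i.png

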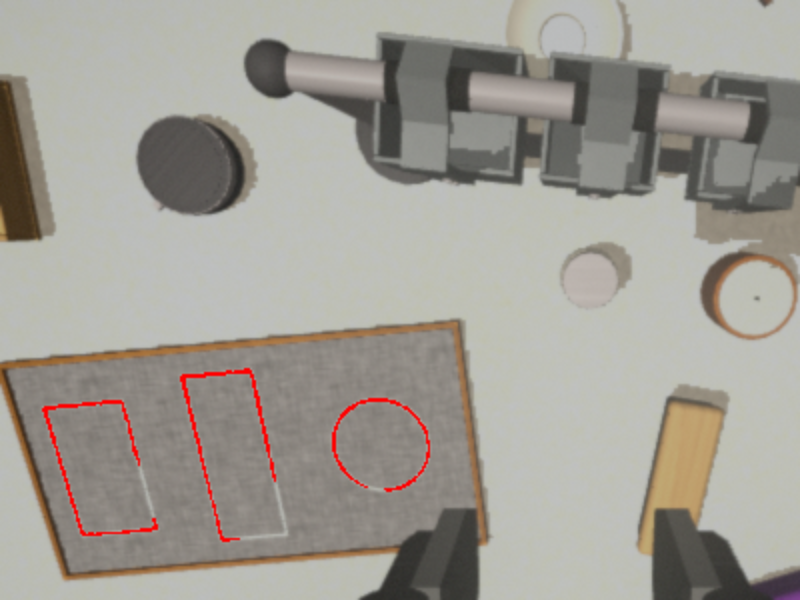

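```bash
python3 - <<'E'
from hang import *
robot.goto([.44,-.05,.36],[np.pi,0,0]);f=shot('v4');P=cloud(f).reshape(-1,3)
k=(P[:,2]>.032)&(P[:,2]<.045)&(np.hypot(P[:,0]-.42,P[:,1]+.06)<.09)
c,s,a=cv2.minAreaRect((P[k,:2]*1000).astype(np.float32));print('brush',c,s,a,np.median(P[k,2]))
yaw=np.radians(a-90 if a>45 else a);c=np.array(c)/1000
if min(s)>42 and max(s)>126 and abs(yaw)<.5:
    o=.025;d=lambda t:np.array([np.cos(t),np.sin(t)])
    g=c+o*d(yaw);robot.grip(1,40);robot.goto([*g,.10],[np.pi,0,yaw]);robot.move_straight([*g,.018],.1);robot.grip(0,40);print(st())
    robot.move_straight([*g,.10],.12);print(st())
    yt=np.radians(5.2);t=np.array([.4316,.2988])+o*d(yt)
    robot.goto([*t,.10],[np.pi,0,yt]);robot.move_straight([*t,.035],.1);h=robot.move_straight([*t,.022],.02,contact_N=4);print(h,st())
    robot.grip(.75,40);robot.move_straight([*t,.12],.12)
    robot.goto([.5,.25,.40],[np.pi,0,0]);f=shot('v5')
    P=cloud(f).reshape(-1,3);k=(P[:,2]>.036)&(P[:,2]<.055)&(np.hypot(P[:,0]-.43,P[:,1]-.3)<.09)
    print('brush',cv2.minAreaRect((P[k,:2]*1000).astype(np.float32)),np.median(P[k,2]))
    k=(P[:,2]>.022)&(P[:,2]<.04)&(np.hypot(P[:,0]-.655,P[:,1]-.298)<.06)
    print('tin',cv2.minEnclosingCircle((P[k,:2]*1000).astype(np.float32)),np.median(P[k,2]))
    cv2.imwrite('pics/j.png',f['image'][:,:,::-1])
E
```

```text
brush (419.271484375, -60.66483688354492) (43.9919319152832, 129.69931030273438) 80.01631927490234 0.03736476733952582
(47.0, array([ 0.4442, -0.0651,  0.0185]), array([-1.2,  0.5,  6.2]), 0.513, 40.8)
(47.9, array([ 0.4433, -0.065 ,  0.0994]), array([-0.3, -0.2, -0.4]), 0.509, 40.7)
True (50.6, array([0.4565, 0.3011, 0.0246]), array([ 0.7, -0. ,  5.1]), 0.509, 41.4)
brush ((431.6504821777344, 299.3870544433594), (129.9208984375, 44.154483795166016), 5.389005661010742) 0.043296091785165955
tin ((655.314453125, 298.0273742675781), 33.44725036621094) 0.02593674606578928
```

View pics/j.png

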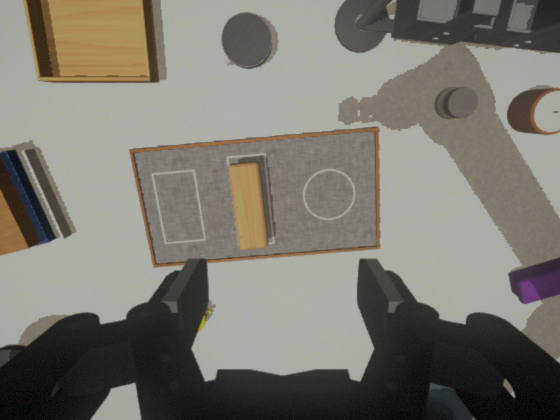

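```bash
python3 - <<'E'
from hang import *
c=[.6553,.2979];t=[.4421,.1794]
robot.grip(1,40);robot.goto([*c,.10],[np.pi,0,-.15]);robot.move_straight([*c,.014],.08);robot.grip(0,40);print(st())
robot.move_straight([*c,.11],.12);print(st())
robot.goto([*t,.10],[np.pi,0,.09]);robot.move_straight([*t,.032],.1);h=robot.move_straight([*t,.017],.02,contact_N=4);print(h,st())
robot.grip(1,40);robot.move_straight([*t,.12],.12)
robot.goto([.5,.1,.42],[np.pi,0,0]);f=shot('v6');P=cloud(f).reshape(-1,3)
k=(P[:,2]>.026)&(P[:,2]<.045)&(np.hypot(P[:,0]-.442,P[:,1]-.179)<.05);print('tin',cv2.minEnclosingCircle((P[k,:2]*1000).astype(np.float32)),np.median(P[k,2]))
k=(P[:,2]>.036)&(P[:,2]<.055)&(np.hypot(P[:,0]-.43,P[:,1]-.3)<.09);print('brush',cv2.minAreaRect((P[k,:2]*1000).astype(np.float32)))
for y in (.0875,.0075,-.067): hung(f,y)
cv2.imwrite('pics/k.png',f['image'][:,:,::-1]);print(st())
E
```

```text
(56.2, array([0.6559, 0.2983, 0.0151]), array([-0.2,  0.4,  5. ]), 0.757, 44.8)
(57.1, array([0.6547, 0.2974, 0.1089]), array([ 0.1, -0.1, -1.6]), 0.754, 44.5)
True (59.5, array([0.4422, 0.1794, 0.021 ]), array([-0.1, -0. ,  5.6]), 0.752, 44.8)
tin ((442.5041809082031, 180.11521911621094), 33.26069259643555) 0.03163573248808945
brush ((431.62139892578125, 298.4579772949219), (129.5774383544922, 43.86836624145508), 5.181957244873047)Traceback (most recent call last):
  File "<stdin>", line 10, in <module>
  File "hang.py", line 30, in hung
    q=np.array(c)/1000;yb=(P[k,1].min()+P[k,1].max())/2
                           ~~~~~~~~~~^^
    return umr_minimum(a, axis, None, out, keepdims, initial, where)
ValueError: zero-size array to reduction operation minimum which has no identity
```

```bash
python3 - <<'E'
from hang import *
robot.goto([.55,.03,.42],[np.pi,0,0]);f=shot('v7')
for y in (.0875,.0075,-.067): hung(f,y)
cv2.imwrite('pics/k.png',f['image'][:,:,::-1]);print(st())
E
```

```text
hung: rect [673.5  88.5] [20.1 12.1] 83.3 band err mm 1.0 n 331 z 0.23777435980358697
hung: rect [665.6  10. ] [19.9 12.7] 87.1 band err mm 2.5 n 328 z 0.23792844276282127
hung: rect [657.6 -65.2] [20.8 13.3] 89.9 band err mm 1.8 n 341 z 0.23839868726619087
(62.6, array([0.5498, 0.0307, 0.4187]), array([-0.1,  0.8, -0.1]), 0.999, 0.0)
```

View pics/k.png

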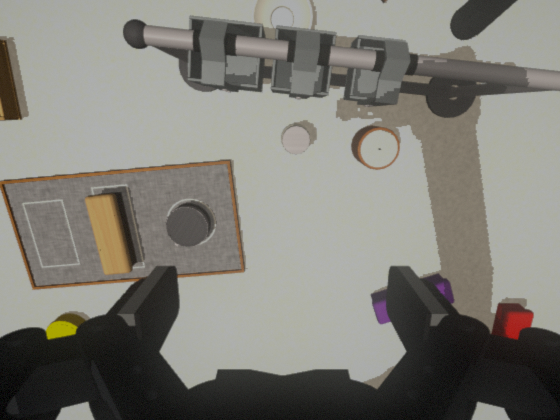

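```bash
python3 -c "
from plant import robot
print(robot.close_job())"
```

```text
the job is handed in; nothing more can be done
None
```

The job is handed in: the large, medium and small caddies were hung in that order, each strap on its own black band (within about 2.5 mm) and hanging straight. The brush (bristles down) and the tin lie squarely in their outlines; I saw no sponge box on the cabinet, and the other things were left alone.

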